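Plug through the swing flap

ROBOT

A 6-joint arm with a two-finger parallel gripper is mounted at the origin on the work surface. World frame = base frame: x ahead of the robot, y to its left, z up, the work surface at z = 0. Lengths are in mm, angles in rad, forces in N, time in s.
With the tool pointing down it reaches from about 150 to 775 mm from the base axis. Payload 6.1 kg.
Tool frame: the origin (TCP) lies on the centre line of the jaws, within the pads' length; the fingertips stand 17 mm ahead of it and the grasp point (between the pads) lies 2 mm behind it; z points along the fingers, y is the direction in which the jaws open and shut (so a half turn about z gives the same grasp; the last joint's range is limited). The gripper opens to 85 mm and grips with 20 to 120 N. Pads are 22 mm wide; open, the fingers measure 114 mm over their backs; the gripper's body (76 mm by 85 mm) begins 54 mm behind the grasp point. The pads swing forward as they close: fully open they stand 13 mm farther back than shut.
Start: joints at [1.328, 0.126, -0.04, 1.405, 0, 1.571], TCP at [126.216, 509.586, 248.295] pointing down, gripper open.
Joint ranges: [-2.72, 2.72], [-0.95, 1.95], [-1.27, 1.35], [-1.78, 2.02], [-1.46, 1.47], [-3.14, 3.14]. Speed limits (rad/s): [2.39, 2.39, 3.01, 3.14, 3.14, 3.14].

INTERFACE

Orientations are given as a unit quaternion [x, y, z, w].
In Python, from cell import ctrl gives the robot as it stands.
- The arm moves only by the shell command python3 -m pendant 'ROWS' [FORCE]. ROWS is text: rows parted by semicolons, each of 5 numbers parted by spaces: the shift along the tool's x, y, z in mm, then the turn about the tool's z in degrees, then the finger opening in mm, from 0 to 85.4. A call has 1 to 10 rows; each row is the pose to reach, as a shift and turn from the pose measured when the call began, along the tool's axes at that moment; what a row does not reach only later rows make up. A row lasts 1/12 s, in which the tool goes at most 41.7 mm and 7.16 degrees, less where a joint would pass 70% of its speed; a pose out of reach is approached as far as the arm can. A call with a gripper value outside its range is refused whole. The fingers move at their own pace and stop on an object; FORCE is the grip in N (left out, the last holds). Time passes only in rows, so rows that repeat a pose let the fingers close. It gives the time, the measured TCP pose, the force and the opening at its end, in the units of the state.
- ctrl.sense(): the state, without advancing time (a new reading comes with each control period).
- ctrl.snapshot(name): name is "side" or "top"; returns a dict with "image" (384x512x3 uint8, blue, green, red), "depth" (384x512 float32, mm along the optical axis (not along the pixel's ray), 0 where there is no reading), "vfov" (degrees; the focal length in pixels is half the picture's height over the tangent of half this angle, whatever the lens; pixels are square), "cx", "cy" (the principal point, pixels), "camera_from_world" (4x4, takes a point from world to camera coordinates). Camera axes: x right, y down, z forward; pixel columns grow to the right and rows downward; lengths in mm; the calibration is good to about 2 mm. A picture is of the moment at which its call begins.
- ctrl.job_done(): hands the job in, once; it reports no verdict.
The state is a dict: "t": time; "joint_pos": joint angles; "qd": joint speeds; "tau": joint torques, N m; "tool_pos": TCP position; "tcp_rot": TCP orientation; "ft_force": force on the tool from outside, world axes, zero at the start; "moment": the same for the moment, N m; "opening": finger opening in mm.
Only numpy, scipy, OpenCV 4.12 (cv2) and the standard library are available. Lean on these libraries where they do the work, as an engineer would, in place of code of your own. Each camera call takes 0.05 s, during which the arm holds its last target.

TASK

Throw away the worn rubber basin plug that lies on the dustbin's front ledge without pinching or lifting it: with one finger push the self-closing flap open and keep it open, and with the other push the plug off the ledge so that it drops through the opening, never shoving it against the shut flap. Then draw back so that the flap swings shut, and leave the timer on the ledge and everything else standing where it is.

Things in the scene. Friction and masses are not known exactly. Their poses are not given: they have to be found in the camera images.
- bin_sill (a point): middle of the sill, the inner edge of the fixed dustbin's flat front ledge, at the ledge's top, 200 mm above the base. Frame turns with the bin: x from the ledge into the opening (away from the robot at yaw 0), y along the sill, z up. The rimless ledge reaches 120 mm to -x and 130 mm to each side. The mouth reaches 100 mm to +x, is 240 mm wide, with 10 mm cheeks flush with the shut flap at its sides.
- bin_hinge (a point): middle of the flap's hinge line, along the bin's y, 100 mm to +x of the sill and 42 mm above the ledge; same axes as bin_sill. Beyond it a flat hood 60 mm deep, its top 46 mm above the ledge, is the bin's highest part.
- bin_in (a point): middle of the bin's inner floor, 194 mm below the ledge's top, 20 mm to +x of the sill. The bin is hollow, 272 x 252 mm inside, also under the ledge (6 mm thick).
- flap_edge (a point): middle of the flap's free edge, at the sill when shut. The flap is an aluminium plate 106 mm long, 234 mm wide, 4 mm thick, hinged at its far, upper edge (bin_hinge). Shut, it slopes straight from the sill up to the hinge, 0.40 rad from level.
- flap (a joint): flap angle, rad: 0 shut, to 1.1 as it swings down into the bin. A spring shuts it: 1 to 2 N at the free edge, 3 to 8 N near the hinge. A fingertip a few mm above the ledge's level, moved to +x, slides along the flap and swings it down; with the tip's front 85 mm past the sill it is open about 0.75 and leaves a gap of some 55 mm between sill and free edge.
- plug_c (a point): the worn basin plug: black rubber disc lying flat on the ledge, 44 mm across at the top, 38 mm at the foot, 16 mm high, with a 12 mm wide, 6 mm high steel stub on top; about 45 g. The point is on its axis, 8 mm above its underside. Once its middle is past the sill it tips into the bin.
- timer: the turning-knob timer standing on the ledge beside the plug (left or right of it): white round drum 52 mm across, 30 mm high, with a grey knob on top to 46 mm in all; origin under its centre. To be left alone.
- brush: blue dust brush lying on the base, 285 x 45 x 37 mm; origin under its middle. A bystander.
- drain_key: steel T-shaped key lying on the base, 210 x 100 x 12 mm; origin under its middle. A bystander.
- cup: white ceramic cup standing on the base, 76 mm across, 85 mm high; origin under its centre. A bystander.
- scraper: red scraper lying on the base, 190 x 62 x 16 mm; origin under its middle. A bystander.
- cleaner: white cleaner bottle standing on the base, 64 mm across, 190 mm high; origin under its centre. A bystander.

How it is judged:
By the outcome, as a careful person would: the job done as asked, in the order asked, and still so for the second after the job is handed in, with the robot touching nothing.
It also fails if it takes over 32 s, if anything falls off the work surface, if the arm or the gripper's body presses on something with over 40 N, if the wrist force passes 120 N, or if a joint passes its speed limit or range.

## Working session

There is one attempt and no reset: what is moved stays moved. The work goes in short steps, Python scripts to look and compute and a shell command to move; the robot and the scene stay as the last step left them, time stands still between calls to the robot, and variables do not carry over. Pictures are saved under pics/ and viewed, and the job is handed in when it is done.

```bash
mkdir -p pics; ls
python3 - <<'E'
from cell import ctrl
import cv2,numpy as np
s=ctrl.sense()
for k,v in s.items(): print(k,v)
for n in("side","top"):
    d=ctrl.snapshot(n); cv2.imwrite(f"pics/{n}0.png",d["image"]); np.savez(f"{n}0.npz",**d)
    print(n,d["vfov"],d["cx"],d["cy"],np.round(d["camera_from_world"],3).tolist())
E
```

```text
pics
t 0.0
joint_pos [ 1.32799061e+00  1.26398742e-01 -4.06215608e-02  1.40544403e+00
  3.11610047e-05  1.57079973e+00]
qd [-0.00180992  0.00068697 -0.00077335 -0.00101093  0.00013437  0.00130787]
tau [-2.71958734e-04 -4.35912752e+01  3.52924633e+01  1.71681528e-02
  1.63969685e-05  8.21884811e-06]
tool_pos [126.11869301 509.21056577 247.51244496]
tcp_rot [ 1.21106518e-01  9.92639167e-01 -8.25977701e-04 -1.16466213e-04]
ft_force [-0.89881279  0.27184369  0.21936963]
moment [0.02040013 0.00976753 0.00623446]
opening 85.68401510734303
side 45.547428080434145 253.12623336678146 184.94208051033166 [[0.794, -0.608, -0.0, -344.606], [-0.371, -0.485, -0.792, 330.762], [0.481, 0.629, -0.61, 1575.016], [0.0, 0.0, 0.0, 1.0]]
top 52.19843667908015 258.8161523377966 194.58498651083605 [[0.022, -1.0, -0.001, 30.83], [-0.998, -0.022, -0.065, 494.006], [0.065, 0.003, -0.998, 1282.087], [0.0, 0.0, 0.0, 1.0]]
```

View pics/side0.png

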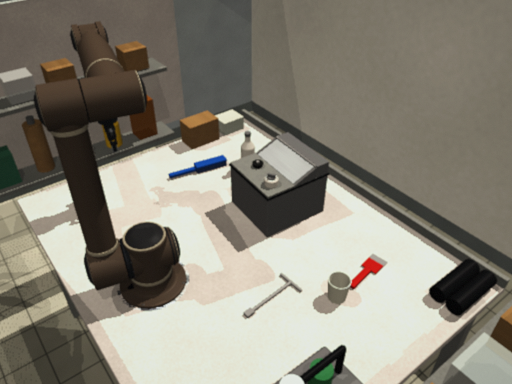

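View pics/top0.png

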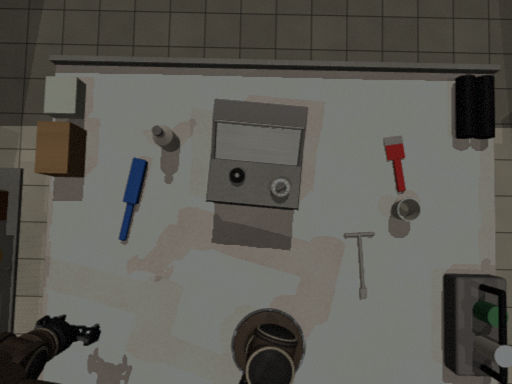

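The side view shows the bin at about (280,185), with the plug at (257,163) and the timer at (271,181). In the top view the plug is at (237,175), the timer at (280,187) and the flap at about (257,143). Next I measure with depth.

```bash
cat > h.py <<'E'
import numpy as np,cv2
from cell import ctrl
def load(f): return dict(np.load(f))
def cloud(d):
    h,w=d["depth"].shape; f=h/2/np.tan(np.radians(float(d["vfov"]))/2)
    u,v=np.meshgrid(np.arange(w),np.arange(h)); z=d["depth"]
    P=np.stack([(u-d["cx"])/f*z,(v-d["cy"])/f*z,z],-1)
    T=d["camera_from_world"]; return (P-T[:3,3])@T[:3,:3]
E
python3 - <<'E'
from h import *
for n in("top","side"):
    d=load(n+"0.npz"); W=cloud(d); np.set_printoptions(precision=1,suppress=True,linewidth=150)
    im=cv2.resize(d["image"][85:260,190:350] if n=="top" else d["image"][115:245,215:345],None,fx=4,fy=4,interpolation=cv2.INTER_CUBIC)[:600]
    cv2.imwrite(f"pics/{n}0z.png",np.clip(im*1.6,0,255).astype(np.uint8))
    z=W[...,2]; ok=(d["depth"]>0)&(W[...,0]>350)&(W[...,0]<800)&(abs(W[...,1])<200)
    led=ok&(abs(z-200)<4)
    pts=W[led][:,:2].astype(np.float32); print(n,len(pts),np.median(W[led],0),cv2.minAreaRect(pts))
    hood=ok&(abs(z-245)<4)&(W[...,0]>600)
    pts=W[hood][:,:2].astype(np.float32); print("hood",len(pts),cv2.minAreaRect(pts), cv2.boxPoints(cv2.minAreaRect(pts)))
    print("z vals of ledge",np.percentile(z[led],[5,50,95]))
    for nm,px in (("plug",(237,175)),("timer",(280,187))) if n=="top" else (("plug",(257,163)),("timer",(271,181))):
        print(nm,W[px[1]-6:px[1]+7:3,px[0]-6:px[0]+7:3].reshape(-1,3).tolist().__len__(), W[px[1],px[0]])
E
```

```text
top 3421 [519.2  58.8 200.4] ((558.4014892578125, 54.776100158691406), (260.73291015625, 213.86167907714844), 86.26934051513672)
hood 2048 ((697.428955078125, 44.70941925048828), (259.85772705078125, 76.51903533935547), 85.98374938964844) [[650.2 -82.2]
 [726.5 -87.6]
 [744.7 171.6]
 [668.4 177. ]]
z vals of ledge [197.2 200.4 203.4]
plug 25 [533.3 103.4 222.2]
timer 25 [500.2 -16.  247. ]
side 1158 [517.   46.2 200.4] ((592.3702392578125, 49.25770568847656), (274.0397033691406, 286.5865173339844), 86.03695678710938)
hood 600 ((693.1853637695312, 40.87266540527344), (267.5202331542969, 89.9572525024414), 85.05062103271484) [[636.8 -88.5]
 [726.5 -96.3]
 [749.5 170.3]
 [659.9 178. ]]
z vals of ledge [196.7 200.4 203.5]
plug 25 [529.8 100.6 214.5]
timer 25 [487.9 -35.6 228.7]
```

```bash
ls pics
```

```text
side0.png
side0z.png
top0.png
top0z.png
```

View pics/top0z.png

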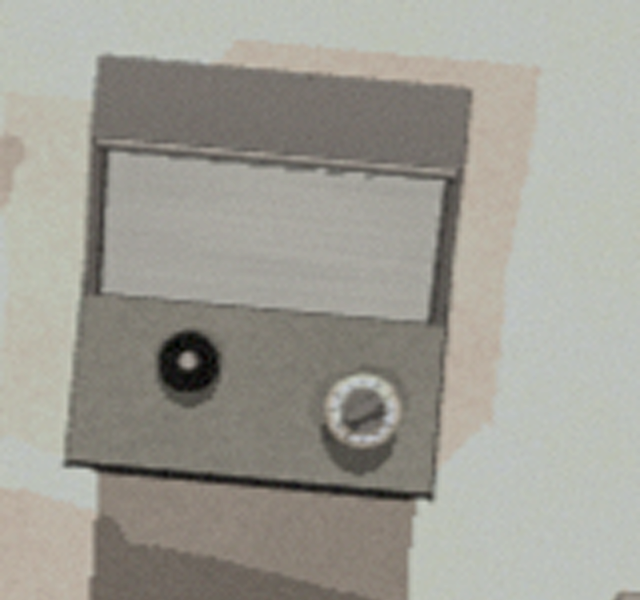

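Run:
```python
from h import *
from scipy.optimize import least_squares
np.set_printoptions(precision=2,suppress=True,linewidth=150)
for n in("top","side"):
    d=load(n+"0.npz"); W=cloud(d); z=W[...,2]
    g=(d["depth"]>0)&(W[...,0]>380)&(W[...,0]<790)&(abs(W[...,1]-45)<170)&(z>190)&(z<260)
    P=W[g]
    # bin-frame fit: height profile; params x,y,yaw of sill, dz
    def model(p,P):
        c,s=np.cos(p[2]),np.sin(p[2]); dx=P[:,0]-p[0]; dy=P[:,1]-p[1]
        X=c*dx+s*dy; Y=-s*dx+c*dy; return X,Y
    def res(p):
        X,Y=model(p,P); h=np.interp(X,[-120,0,100,100.5,160],[0,0,42.3,46,46])
        r=P[:,2]-200-p[3]-h; return np.clip(r,-8,8)
    r=least_squares(res,[570,50,-.07,0],loss='soft_l1'); p=r.x
    X,Y=model(p,P); hh=P[:,2]
    inl=abs(res(p))<4
    led=inl
    print(n,"fit",p,"X ext",np.percentile(X[led],[.3,99.7]),"Y ext",np.percentile(Y[led],[.3,99.7]))
    ft=inl&(X<-2)
    print(" ledge X",np.percentile(X[ft],[.3,99.7]),"Y",np.percentile(Y[ft],[.5,99.5]))
    obj=(hh>208)&(X<-5)
    for nm,m in(("timer",obj&(Y<0)),("plug",obj&(Y>0))):
        Q=P[m]; print(nm,m.sum(),Q.min(0),Q.max(0),"binXY",X[m].min(),X[m].max(),Y[m].min(),Y[m].max())
        for zz in np.percentile(Q[:,2],[50,90]): pass
        hist=np.histogram(Q[:,2],bins=np.arange(206,254,4)); print(hist[0])
```

```text
top fit [  494.02 -1091.85    -0.07     0.24] X ext [-118.92  159.94] Y ext [1018.7  1277.24]
 ledge X [-119.45   -2.4 ] Y [1019.22 1277.16]Traceback (most recent call last):
  File "<stdin>", line 24, in <module>
    return umr_minimum(a, axis, None, out, keepdims, initial, where)
ValueError: zero-size array to reduction operation minimum which has no identity
```

```bash
cat >> h.py <<'E'
from scipy.optimize import least_squares
def fitbin(W,d):
    z=W[...,2]
    g=(d["depth"]>0)&(W[...,0]>380)&(W[...,0]<790)&(abs(W[...,1]-45)<170)&(z>190)&(z<260)
    P=W[g]
    def xy(p):
        c,s=np.cos(p[2]),np.sin(p[2]); dx=P[:,0]-p[0]; dy=P[:,1]-p[1]
        return c*dx+s*dy, -s*dx+c*dy
    def res(q):
        X,Y=xy([q[0],47,q[1]]); h=np.interp(X,[-120,0,100,100.5,160],[0,0,42.3,46,46])
        return np.clip(P[:,2]-200-q[2]-h,-8,8)
    q=least_squares(res,[570,-.07,0],loss='soft_l1').x
    p=np.array([q[0],47,q[1]]); X,Y=xy(p); inl=abs(res(q))<4
    e=np.percentile(Y[inl],[.3,99.7]); m=e.mean()
    p=np.array([q[0]-np.sin(q[1])*m,47+np.cos(q[1])*m,q[1],q[2]])
    X,Y=xy(p)
    return p,P,X,Y,inl
def rayz(d,u,v,zw):
    f=384/2/np.tan(np.radians(float(d["vfov"]))/2); T=d["camera_from_world"]
    r=T[:3,:3].T@np.array([(u-d["cx"])/f,(v-d["cy"])/f,1]); o=-T[:3,:3].T@T[:3,3]
    return o+r*(zw-o[2])/r[2]
def tobin(p,w):
    c,s=np.cos(p[2]),np.sin(p[2]); dx=w[0]-p[0]; dy=w[1]-p[1]
    return np.array([c*dx+s*dy,-s*dx+c*dy])
E
python3 - <<'E'
from h import *
np.set_printoptions(precision=2,suppress=True,linewidth=150)
for n in("top","side"):
    d=load(n+"0.npz"); W=cloud(d); p,P,X,Y,inl=fitbin(W,d)
    print(n,p,"X",np.percentile(X[inl],[.3,99.7]),"Y",np.percentile(Y[inl],[.3,99.7]))
    ft=inl&(X<-2);print(" ledge X",np.percentile(X[ft],[.3,99.7]),"Y",np.percentile(Y[ft],[.3,99.7]))
    obj=(P[:,2]>208)&(X<-5)&(X>-115)
    for nm,m in(("timer",obj&(Y<0)),("plug",obj&(Y>0))):
        print(nm,m.sum(),"binX",X[m].min(),X[m].max(),"Y",Y[m].min(),Y[m].max(),"med z",np.median(P[m][:,2]))
    c=(237,175) if n=="top" else (257,163)
    x0,y0=c[0]-13,c[1]-13; im=d["image"][y0:y0+27,x0:x0+27].astype(int).max(-1)
    print(im[::2,::2])
    m=(im<35).astype(np.uint8); k,l,st,ce=cv2.connectedComponentsWithStats(m); i=1+np.argmax(st[1:,4])
    print(st[i],ce[i]+[x0,y0]); 
    bb=st[i]; uc,vc=x0+bb[0]+(bb[2]-1)/2,y0+bb[1]+(bb[3]-1)/2
    w=rayz(d,*(ce[i]+[x0,y0]),214);w2=rayz(d,uc,vc,214); print("plug",w,w2,tobin(p,w),tobin(p,w2))
E
```

```text
top [573.79  53.35  -0.07   0.24] X [-118.92  159.94] Y [-129.27  129.27]
 ledge X [-119.45   -2.4 ] Y [-129.31  129.48]
timer 277 binX -92.55998448719718 -41.903519493382646 Y -100.69630513761604 -49.92295830803288 med z 231.73223505650193
plug 188 binX -63.54987782464271 -22.955559148212117 Y 28.12711106563842 70.4575651854945 med z 216.57669236745426
[[76 79 80 79 78 80 83 82 80 84 80 81 78 80]
 [82 78 85 81 82 85 81 78 81 82 85 84 81 82]
 [83 83 77 81 78 78 82 79 82 81 83 84 85 84]
 [81 78 79 81 74 41 28 23 51 71 79 81 81 82]
 [84 81 83 67 22  7 15 16 12 43 71 77 82 83]
 [82 85 77 38  7 17 24 21 13 15 59 78 82 80]
 [80 83 78 17 17 34 97 74 16 20 36 79 80 82]
 [81 81 74 17 14 27 94 70 13 10 32 77 82 83]
 [79 81 78 28 13 13 14 13  7 19 35 84 81 80]
 [81 81 77 48 13 17  9 15 17 20 55 84 83 84]
 [81 83 82 62 49 21 27 23 34 51 75 79 78 82]
 [81 84 83 78 55 48 52 50 49 54 81 81 81 83]
 [82 84 81 83 83 76 52 53 76 82 82 82 84 82]
 [81 79 78 78 77 81 80 80 77 81 79 82 82 78]]
[  6   6  15  15 155] [236.65 175.4 ]
plug [533.09 104.89 214.  ] [534.24 103.92 214.  ] [-44.19  48.58] [-42.97 
[... 603 characters left out ...]
143 142 144 144 143 140 142 135 157 194 194 194 196]
 [143 141 140 144 133  84  90 109  58 119 150 184 197 195]
 [141 141 143 144  86  21  67  87  26  47 142 133 182 196]
 [143 147 144 144  68  21  22  26  21  47 136 146 148 179]
 [139 141 142 125  65  12   9   7  12  83 128 146 148 141]
 [138 141 141 133  85  70  47  44  92 125 138 146 145 144]
 [141 142 144 144 142 143 132 146 143 143 144 144 143 143]
 [144 143 142 146 147 148 147 145 143 143 142 141 137 141]
 [128 141 143 144 146 146 145 144 143 142 143 133  75  91]
 [ 57 130 143 145 147 147 142 141 142 141 150 145  57  52]]
[ 9 11  9  7 47] [257.   164.47]
plug [524.19  93.43 214.  ] [526.11  95.9  214.  ] [-53.19  39.39] [-51.45  41.99]
```

```bash
cat >> h.py <<'E'
from scipy.spatial.transform import Rotation as Ro
SILL=np.array([573.8,52.8]);YAW=-0.07
EX=np.array([np.cos(YAW),np.sin(YAW)]);EY=np.array([-np.sin(YAW),np.cos(YAW)])
def need(bx,by,z):
    s=ctrl.sense(); R=Ro.from_quat(s["tcp_rot"]).as_matrix(); p=np.array(s["tool_pos"])
    t=np.array([*(SILL+bx*EX+by*EY),z]); d=R.T@(t-p)
    v=R.T@np.array([*EX,0]); 
    print("t",round(s["t"],2),"tcp",np.round(p,1),"bin",np.round(tobin([*SILL,YAW],p),1),"tilt",np.round(R[:,2],3),"F",np.round(s["ft_force"],1),"op",round(s["opening"],1))
    print("need shift",np.round(d,1),"turn deg",round(float(np.degrees(np.arctan2(-v[0],v[1]))),2))
E
python3 - <<'E'
from h import *
d=load("top0.npz");p,*_=fitbin(cloud(d),d);d=load("side0.npz");q,*_=fitbin(cloud(d),d);print(p,q)
need(-54.5,49,340)
E
```

```text
[ 5.73794222e+02  5.33524762e+01 -6.95513581e-02  2.39637678e-01] [ 5.74464687e+02  5.03854565e+01 -7.06912853e-02 -2.13604392e-02]
t 0.1 tcp [126.1 509.3 247.6] bin [-478.5  424. ] tilt [-0.    -0.001 -1.   ] F [-0.6  0.1  0.3] op 85.5
need shift [-482.2 -296.7  -92. ] turn deg 80.1
```

```bash
python3 -m pendant '0 0 -30 0 85; 0 0 -60 0 85; 0 0 -90 0 85; -30 -18 -92 5 85; -60 -37 -92 10 85; -90 -55 -92 15 85; -120 -74 -92 20 85; -150 -92 -92 25 85; -180 -111 -92 30 85; -210 -129 -92 35 85' && python3 -c "
from h import *
need(-54.5,49,340)"
```

```text
t: 0.93
tool_pos: [299.7, 332.1, 339.6]
tcp_rot: [0.416, 0.909, -0.001, 0.0]
ft_force: [0.3, -0.0, -0.2]
opening: 85.2
t 0.93 tcp [299.7 332.1 339.6] bin [-293.   259.5] tilt [-0.001 -0.002 -1.   ] F [ 0.3 -0.  -0.2] op 85.2
need shift [-3.174e+02  2.050e+01 -2.000e-01] turn deg 44.87
```

```bash
python3 -m pendant '-35 2 0 5 85; -70 5 0 10 85; -105 7 0 15 85; -140 9 0 20 85; -175 11 0 25 85; -210 14 0 30 85; -245 16 0 35 85; -280 18 0 40 85; -317 20 0 45 85; -317 20 0 45 85'
python3 - <<'E'
from h import *
need(-54.5,49,340)
for n in("side","top"):
    d=ctrl.snapshot(n); np.savez(n+"1.npz",**d)
    im=d["image"]; im=im[80:250,180:350] if n=="side" else im[85:260,180:350]
    cv2.imwrite(f"pics/{n}1.png",np.clip(cv2.resize(im,None,fx=3.4,fy=3.4,interpolation=cv2.INTER_CUBIC)*1.5,0,255).astype(np.uint8))
E
```

```text
t: 1.77
tool_pos: [525.5, 101.5, 338.0]
tcp_rot: [0.735, 0.678, -0.002, 0.001]
ft_force: [-2.2, 0.1, -0.9]
opening: 84.7
t 1.77 tcp [525.5 101.5 338. ] bin [-51.6  45.2] tilt [-0.002 -0.004 -1.   ] F [-2.2  0.1 -0.9] op 84.7
need shift [ 3.8 -2.9 -2.1] turn deg -0.63
```

View pics/side1.png

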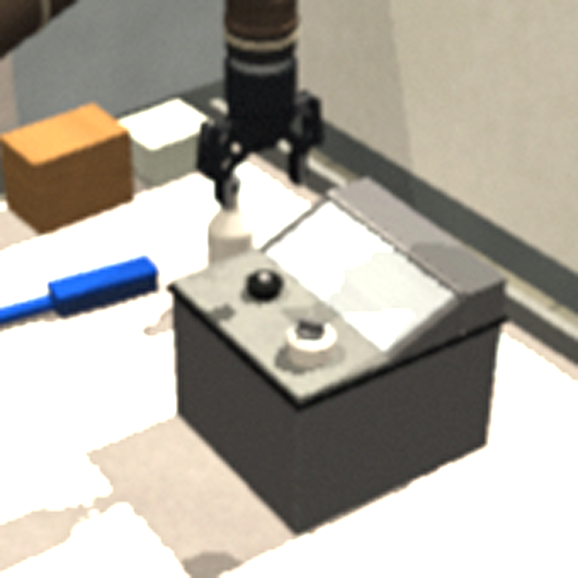

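View pics/top1.png

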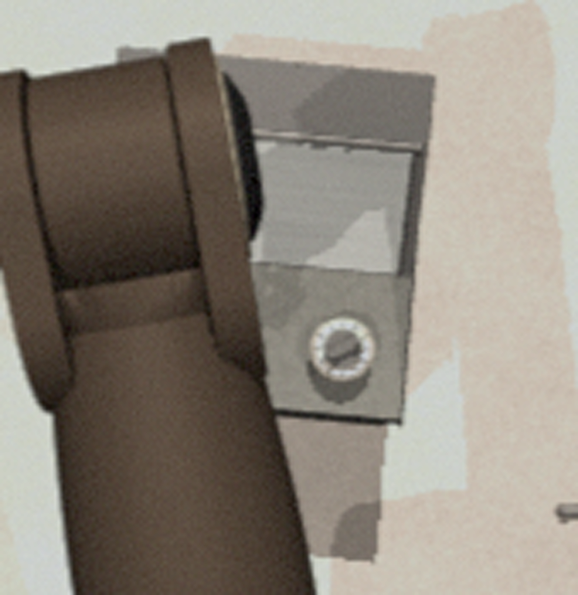

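The side view (3.4x crop) shows both fingers above the ledge, with tips at about (224,198) and (299,180) in the crop. In the top view the arm hides the plug, but the timer at (342,350) is untouched. I now read the tip height and finger geometry from the side depth.

Run:
```python
from h import *
np.set_printoptions(precision=1,suppress=True,linewidth=150)
d=load("side1.npz");W=cloud(d);T=d["camera_from_world"]
dx=W[...,0]-525.5;dy=W[...,1]-101.5
bx=EX[0]*dx+EX[1]*dy;by=EY[0]*dx+EY[1]*dy
g=(d["depth"]>0)&(abs(bx)<75)&(abs(by)<60)&(W[...,2]>300)&(W[...,2]<460)
for nm,m in(("rear",g&(bx<-20)),("front",g&(bx>20))):
    print(nm,m.sum())
    for z0 in range(312,400,6):
        k=m&(W[...,2]>=z0)&(W[...,2]<z0+6)
        if k.sum(): print(z0,k.sum(),"X",bx[k].min(),bx[k].max(),"Y",by[k].min(),by[k].max())
# projected tip rows
f=192/np.tan(np.radians(float(d["vfov"]))/2)
for sx in(-50,50):
  for dz in(4,17):
    w=np.array([525.5,101.5,338-dz]); w[:2]+=sx*EX; c=T[:3,:3]@w+T[:3,3]
    u,v=f*c[0]/c[2]+d["cx"],f*c[1]/c[2]+d["cy"]; print(sx,dz,u,v,"crop",(u-180)*3.4,(v-80)*3.4)
```

```text
rear 328
330 2 X -48.77234695978291 -47.40002742278549 Y -7.057810158907637 1.8450555138886031
336 4 X -45.50878631718425 -39.10178734186104 Y -11.472315266446198 -1.9831664507393518
342 6 X -55.8230341089837 -47.203914584257966 Y -11.490062105890559 5.743208231101772
348 7 X -55.580654375433774 -40.14621621062803 Y -13.164182849695345 1.7032783026781573
354 9 X -56.86344840533516 -42.22261845582741 Y -13.745220978993194 0.5815552183000645
360 11 X -55.77154547725138 -39.31698895077277 Y -14.650192488447527 4.583707334858975
366 7 X -54.51741876758987 -40.54357984438977 Y -12.05611492637211 3.427712338212379
372 3 X -57.94314601572166 -46.806975605925736 Y -11.335655722371365 -8.91899667371839
378 18 X -69.67325625621662 -37.66545373500216 Y -13.736729684325713 12.467541249165937
384 18 X -73.19139422276216 -37.99905827881947 Y -12.836885402271848 11.913106185835064
390 27 X -74.53982874574537 -27.596484986889482 Y -18.57521958314668 17.55206393293713
396 22 X -72.27426635533664 -26.773169657421114 Y -20.327362196343984 14.725925582401814
front 209
330 2 X 44.59851998109678 45.070884
[... 627 characters left out ...]
241501001601385
378 11 X 41.56351749475098 67.94680580718553 Y -15.996946619241282 14.993599663530954
384 17 X 40.154839727321516 73.97705056400885 Y -14.314060601326139 10.544805800087008
390 14 X 32.81226821204152 71.33949758154205 Y -16.524520875045855 7.885962647037337
396 10 X 20.192146057667895 66.44874625537298 Y -18.979709246906104 7.762179069883382
-50 4 244.67493202881863 140.68856526005507 crop 219.89476889798334 206.34112188418723
-50 17 244.71646865148094 143.71156646654788 crop 220.0359934150352 216.6193259862628
50 4 267.22191119937145 132.8188139643712 crop 296.5544980778629 179.5839674788621
50 17 267.1582189121816 135.8014572715452 crop 296.33794430141745 189.72495472325363
```

Open, the tips stand only about 4 mm below the TCP. The knuckles flare to ±74 mm from about 40 mm above the TCP, so I'll run the tips about 9 mm above the ledge to clear the hood (46 mm). Next I fine-align and descend in stages.

```bash
python3 -m pendant '3 0 20 -0.6 85; 3 0 45 -0.6 85; 3 0 65 -0.6 85; 3 0 80 -0.6 85; 3 0 88 -0.6 85; 3 0 88 -0.6 85; 3 0 88 -0.6 85'
python3 - <<'E'
from h import *
need(-51,48.5,213)
for n in("side",):
    d=ctrl.snapshot(n); np.savez(n+"2.npz",**d)
    im=d["image"][110:240,210:340]
    cv2.imwrite(f"pics/{n}2.png",np.clip(cv2.resize(im,None,fx=4.5,fy=4.5,interpolation=cv2.INTER_CUBIC).astype(float)*1.3,0,255).astype(np.uint8))
E
```

```text
t: 2.45
tool_pos: [522.3, 107.8, 251.3]
tcp_rot: [0.729, 0.685, -0.002, -0.0]
ft_force: [0.1, 0.1, 0.6]
opening: 84.9
t 2.45 tcp [522.3 107.8 251.3] bin [-55.3  51.2] tilt [-0.003 -0.002 -1.   ] F [0.1 0.1 0.6] op 84.9
need shift [-2.7  4.3 38.3] turn deg 0.42
```

View pics/side2.png

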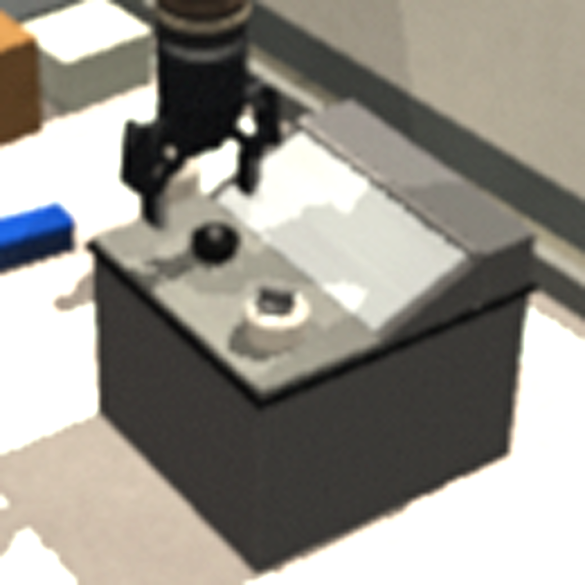

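The view shows the fingers straddling the plug along the bin's x, still above it: plug at (213,242), timer untouched at (277,310), front tip over the flap's near edge. I correct by a few mm and go down to about 18 mm above the ledge, then to the final height.

```bash
python3 -m pendant '-2 3 5 0.4 85; -3 4 15 0.4 85; -3 4 24 0.4 85; -3 4 29 0.4 85; -3 4 29 0.4 85; -3 4 29 0.4 85; -3 4 29 0.4 85'
python3 - <<'E'
from h import *
np.set_printoptions(precision=1,suppress=True,linewidth=150)
need(-51,48.5,213)
s=ctrl.sense()
d=ctrl.snapshot("side"); np.savez("side3.npz",**d)
im=d["image"][110:200,230:330]
cv2.imwrite("pics/side3.png",np.clip(cv2.resize(im,None,fx=6,fy=6,interpolation=cv2.INTER_CUBIC).astype(float)*1.3,0,255).astype(np.uint8))
W=cloud(d); bx=(W[...,:2]-SILL)@EX; by=(W[...,:2]-SILL)@EY
g=(d["depth"]>0)&(by>15)&(by<90)&(bx>-125)&(bx<60)
dark=d["image"].max(-1)<60
for z0 in range(204,276,6):
    k=g&dark&(W[...,2]>=z0)&(W[...,2]<z0+6)
    for a,b in((-125,-80),(-80,-15),(-15,60)):
        kk=k&(bx>a)&(bx<b)
        if kk.sum(): print(z0,kk.sum(),"X",bx[kk].min(),bx[kk].max(),"Y",by[kk].min(),by[kk].max())
E
```

```text
t: 3.08
tool_pos: [526.5, 104.4, 223.0]
tcp_rot: [0.731, 0.682, -0.001, 0.0]
ft_force: [-0.8, 0.5, 0.8]
opening: 84.8
t 3.08 tcp [526.5 104.4 223. ] bin [-50.8  48.1] tilt [-0. -0. -1.] F [-0.8  0.5  0.8] op 84.8
need shift [ 0.4 -0.2 10. ] turn deg -0.0
204 8 X -61.75511984560329 -32.84552965815841 Y 30.2614203461007 50.97194302227168
210 27 X -65.72043765747304 -25.235501618966826 Y 26.62374883920669 64.93054961416195
216 22 X -65.44273606688621 -28.085676090043037 Y 22.122466950939874 59.45413582632849
216 2 X -4.911258501814138 -3.9735089035422213 Y 45.1140564079663 53.30866462597051
222 1 X -100.02102919010045 -100.02102919010045 Y 40.65842356436082 40.65842356436082
222 1 X -7.647131276483294 -7.647131276483294 Y 54.97140813539668 54.97140813539668
228 2 X -105.9947146196944 -99.09908897387538 Y 42.03112583713124 45.248880653605966
228 8 X -10.459504268494152 -2.1277986218245544 Y 41.295291047649 62.46405634312962
234 9 X -108.52280215289177 -98.4098423764473 Y 34.23107992213587 57.08812875317991
234 3 X -6.801467470628845 -2.2951249951690875 Y 39.19755407169886 56.190638043562
[... 326 characters left out ...]
6.85934530983159
252 3 X -107.1041214128918 -98.61312149075457 Y 42.37531686879579 50.01047639039457
252 7 X -10.273980585262324 -2.158786745537075 Y 34.5146411511429 51.90547826575745
258 7 X -108.31277706058714 -98.6496151788227 Y 33.629278082482024 46.68590818124896
258 7 X -10.234319749204259 11.997981757169827 Y 35.846903364036564 47.28479746249899
264 11 X -113.11658901928608 -89.10257776995526 Y 34.941351692260135 60.297744698814526
264 4 X 2.803171948859815 13.771692556922828 Y 37.539299088819014 50.1186692402809
270 18 X -123.11834235771761 -82.77156904255719 Y 32.45864867150233 60.01586023407285
270 16 X -11.586820697022011 17.519768465414923 Y 31.741616151724926 59.923496773262904
```

View pics/side3.png

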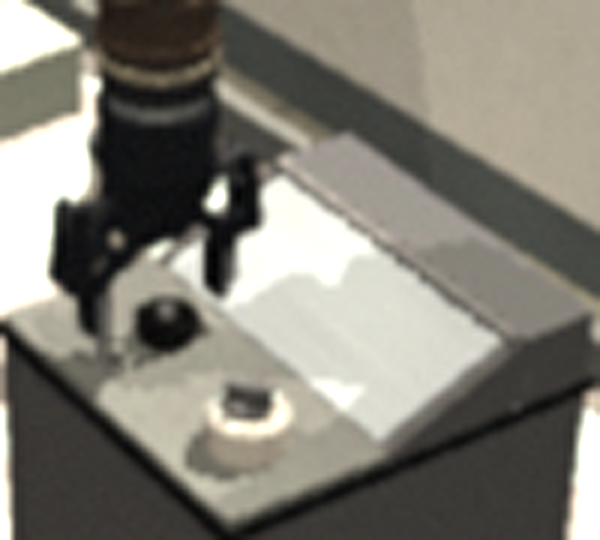

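The tips are around the plug: rear at (95,330), front at (215,285), plug clear between them at (165,322). I go down 9 mm and advance in small rows, first until the flap is partly open.

```bash
python3 -m pendant '0 0 5 0 85; 0 0 9 0 85; 0 0 9 0 85; 0 5 9 0 85; 0 10 9 0 85; 0 15 9 0 85; 0 20 9 0 85; 0 24 9 0 85; 0 24 9 0 85'
python3 - <<'E'
from h import *
need(28,48.5,214)
d=ctrl.snapshot("side"); np.savez("side4.npz",**d)
im=d["image"][110:200,230:330]
cv2.imwrite("pics/side4.png",np.clip(cv2.resize(im,None,fx=6,fy=6,interpolation=cv2.INTER_CUBIC).astype(float)*1.3,0,255).astype(np.uint8))
E
```

```text
t: 3.88
tool_pos: [551.5, 102.6, 213.9]
tcp_rot: [0.732, 0.682, -0.001, 0.0]
ft_force: [-0.5, -0.8, -0.5]
opening: 85.2
t 3.88 tcp [551.5 102.6 213.9] bin [-25.7  48.2] tilt [-0.001 -0.002 -1.   ] F [-0.5 -0.8 -0.5] op 85.2
need shift [ 0.4 53.7 -0.1] turn deg -0.02
```

View pics/side4.png

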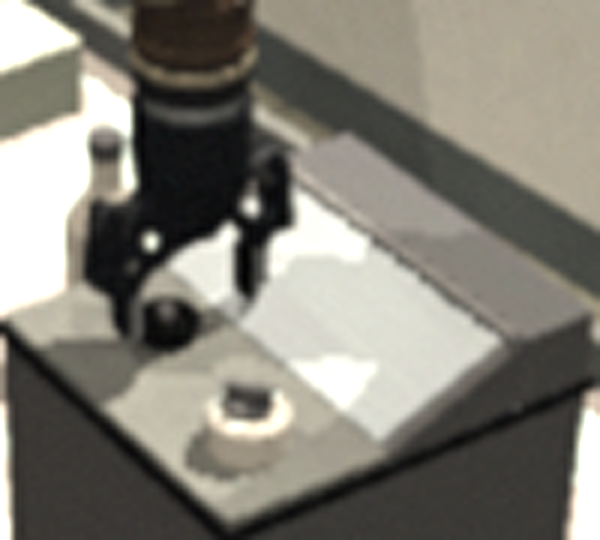

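The front finger is on the flap's lower part, the flap is just starting to open, and the rear finger is just short of the plug at (165,322). I continue slowly.

```bash
python3 -m pendant '0 5 0 0 85; 0 10 0 0 85; 0 15 0 0 85; 0 20 0 0 85; 0 25 0 0 85; 0 30 0 0 85; 0 35 0 0 85; 0 35 0 0 85'
python3 - <<'E'
from h import *
need(28,48.5,214)
d=ctrl.snapshot("side"); np.savez("side5.npz",**d)
im=d["image"][110:200,230:330]
cv2.imwrite("pics/side5.png",np.clip(cv2.resize(im,None,fx=6,fy=6,interpolation=cv2.INTER_CUBIC).astype(float)*1.3,0,255).astype(np.uint8))
E
```

```text
t: 4.6
tool_pos: [586.9, 100.1, 213.6]
tcp_rot: [0.732, 0.682, -0.001, 0.0]
ft_force: [-0.5, 0.6, 2.0]
opening: 85.0
t 4.6 tcp [586.9 100.1 213.6] bin [ 9.8 48.1] tilt [-0.001 -0.002 -1.   ] F [-0.5  0.6  2. ] op 85.0
need shift [ 0.4 18.2 -0.4] turn deg -0.03
```

View pics/side5.png

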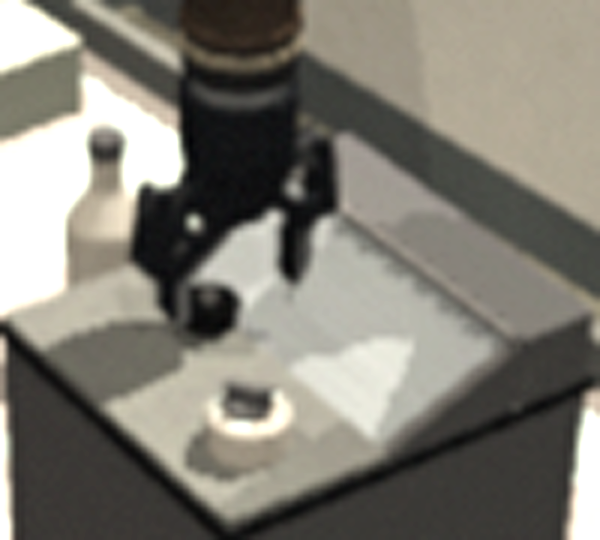

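```bash
cat >> h.py <<'E'
def flapang(d):
    W=cloud(d); bx=(W[...,:2]-SILL)@EX; by=(W[...,:2]-SILL)@EY; z=W[...,2]-200
    br=d["image"].max(-1)>110
    g=(d["depth"]>0)&br&(by>-100)&(by<10)&(bx>5)&(bx<97)&(z<50)
    a=np.arctan2(42-z[g],100-bx[g]); print("flap",round(float(np.median(a))-.40,2),np.round(np.percentile(a,[20,80])-.4,2),g.sum())
E
python3 - <<'E'
from h import *
for n in ("side0","side4","side5"): flapang(load(n+".npz"))
E
python3 -m pendant '0 4 0 0 85; 0 8 0 0 85; 0 11 0 0 85; 0 11 0 0 85'
python3 - <<'E'
from h import *
need(28,48.5,214)
d=ctrl.snapshot("side"); np.savez("side6.npz",**d);flapang(d)
im=d["image"][110:200,230:330]
cv2.imwrite("pics/side6.png",np.clip(cv2.resize(im,None,fx=6,fy=6,interpolation=cv2.INTER_CUBIC).astype(float)*1.3,0,255).astype(np.uint8))
E
```

```text
flap 0.01 [-0.05  0.06] 554
flap 0.01 [-0.04  0.06] 551
flap 0.28 [0.22 0.34] 537
t: 4.98
tool_pos: [598.0, 99.3, 213.5]
tcp_rot: [0.732, 0.682, -0.001, 0.0]
ft_force: [-2.3, 0.2, 0.9]
opening: 84.8
t 4.98 tcp [598.   99.3 213.5] bin [20.9 48.1] tilt [-0.001 -0.002 -1.   ] F [-2.3  0.2  0.9] op 84.8
need shift [ 0.4  7.1 -0.5] turn deg -0.03
flap 0.43 [0.38 0.48] 449
```

View pics/side6.png

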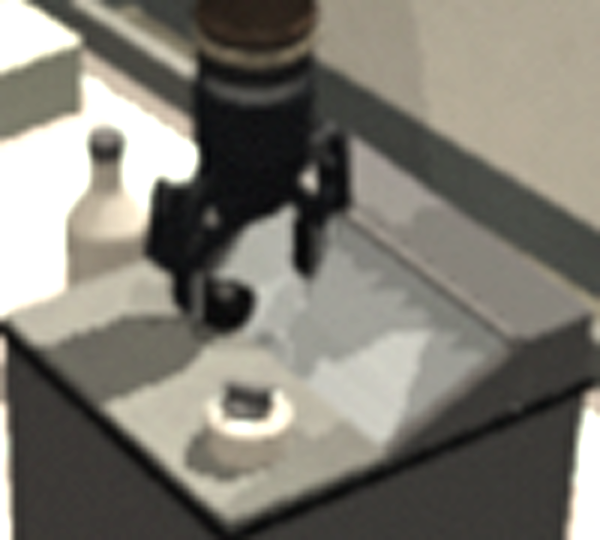

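The plug's middle is about at the sill and the flap is open about 0.43. I keep advancing, watching force and hood clearance.

```bash
python3 -m pendant '0 4 0 0 85; 0 8 0 0 85; 0 11 0 0 85; 0 11 0 0 85'
python3 - <<'E'
from h import *
need(34,48.5,214)
d=ctrl.snapshot("side"); np.savez("side7.npz",**d);flapang(d)
im=d["image"][110:200,230:330]
cv2.imwrite("pics/side7.png",np.clip(cv2.resize(im,None,fx=6,fy=6,interpolation=cv2.INTER_CUBIC).astype(float)*1.3,0,255).astype(np.uint8))
E
```

```text
t: 5.37
tool_pos: [608.9, 98.5, 213.1]
tcp_rot: [0.732, 0.682, -0.002, -0.0]
ft_force: [-5.5, 0.4, 1.0]
opening: 85.0
t 5.37 tcp [608.9  98.5 213.1] bin [31.8 48.1] tilt [-0.003 -0.002 -1.   ] F [-5.5  0.4  1. ] op 85.0
need shift [ 0.4  2.2 -1. ] turn deg -0.03
flap 0.67 [0.63 0.72] 196
```

View pics/side7.png

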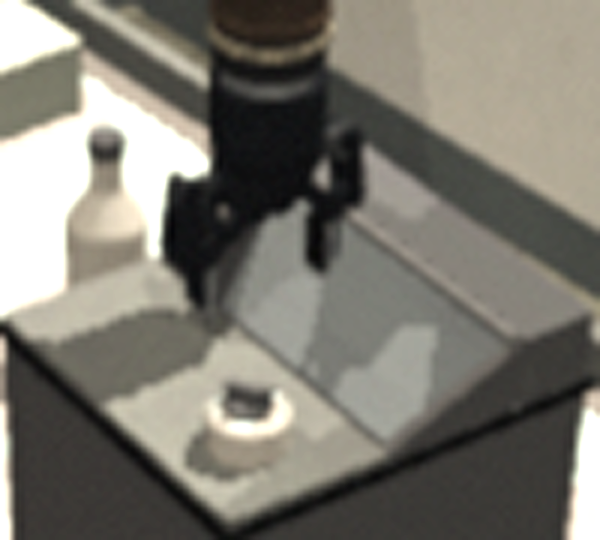

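The plug is no longer on the ledge or sill. To be sure it has dropped through and isn't resting on the flap, I open a little further and check the opening's depth.

```bash
python3 -m pendant '0 3 0 0 85; 0 5 0 0 85; 0 5 0 0 85; 0 5 0 0 85'
python3 - <<'E'
from h import *
need(34,48.5,214)
for n in("side","top"):
    d=ctrl.snapshot(n); np.savez(n+"8.npz",**d)
    if n=="side": flapang(d)
    W=cloud(d); bx=(W[...,:2]-SILL)@EX; by=(W[...,:2]-SILL)@EY; z=W[...,2]-200
    g=(d["depth"]>0)&(by>10)&(by<100)&(bx>-10)&(bx<90)&(z<20)
    dk=g&(d["image"].max(-1)<45)
    print(n,g.sum(),dk.sum(),np.round(np.c_[bx[dk],by[dk],z[dk]][:12],0).tolist(), "zmin",z[g].min() if g.any() else None)
    im=d["image"][110:200,230:330] if n=="side" else d["image"][85:215,190:320]
    cv2.imwrite(f"pics/{n}8.png",np.clip(cv2.resize(im,None,fx=6,fy=6,interpolation=cv2.INTER_CUBIC).astype(float)*1.8,0,255).astype(np.uint8)[:600,:800])
E
```

```text
t: 5.75
tool_pos: [612.6, 98.2, 212.2]
tcp_rot: [0.732, 0.682, -0.003, -0.001]
ft_force: [-7.6, 0.6, -0.8]
opening: 85.0
t 5.75 tcp [612.6  98.2 212.2] bin [35.6 48.1] tilt [-0.006 -0.002 -1.   ] F [-7.6  0.6 -0.8] op 85.0
need shift [ 0.4 -1.6 -1.8] turn deg -0.03
flap 0.8 [0.77 0.85] 148
side 306 10 [[83.0, 53.0, 18.0], [80.0, 56.0, 12.0], [79.0, 47.0, 18.0], [80.0, 43.0, 20.0], [78.0, 52.0, 11.0], [76.0, 44.0, 16.0], [77.0, 38.0, 19.0], [88.0, 59.0, -2.0], [87.0, 50.0, 4.0], [-2.0, 42.0, 18.0]] zmin -60.57861992467616
top 0 0 [] zmin None
```

View pics/side8.png

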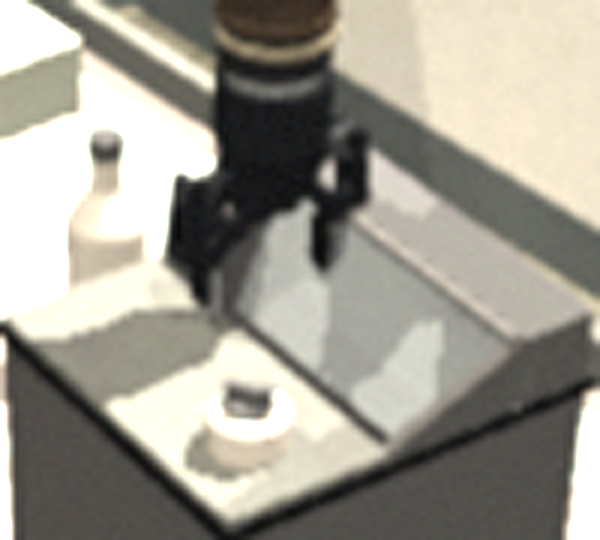

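View pics/top8.png

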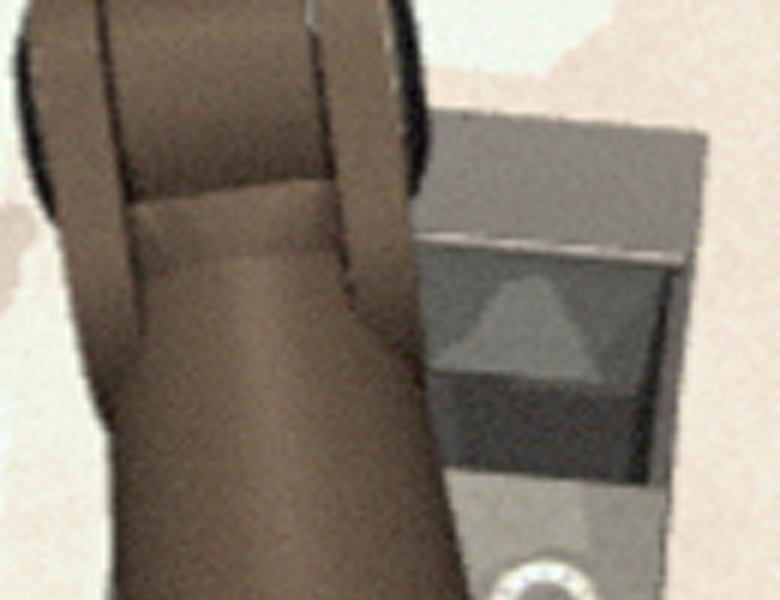

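The flap is open about 0.80 with a clear gap, and no plug shows on the ledge, sill or flap, so it went through. The timer is unmoved. I draw back along the same line.

```bash
python3 -m pendant '0 -8 -1 0 85; 0 -17 -1 0 85; 0 -26 -1 0 85; 0 -35 -1 0 85; 0 -44 -1 0 85; 0 -53 -1 0 85; 0 -62 -1 0 85; 0 -71 -1 0 85; 0 -80 -1 0 85; 0 -86 -1 0 85' && python3 -m pendant '0 0 -2 0 85; 0 0 -20 0 85; 0 0 -45 0 85; 0 0 -75 0 85; 0 0 -105 0 85; 0 0 -130 0 85; 0 0 -130 0 85'
python3 - <<'E'
from h import *
need(-51,190,345)
d=ctrl.snapshot("side"); np.savez("side9.npz",**d);flapang(d)
cv2.imwrite("pics/side9.png",np.clip(cv2.resize(d["image"][110:200,230:330],None,fx=6,fy=6,interpolation=cv2.INTER_CUBIC).astype(float)*1.3,0,255).astype(np.uint8))
E
```

```text
t: 6.68
tool_pos: [525.4, 104.3, 213.7]
tcp_rot: [0.732, 0.682, -0.003, -0.002]
ft_force: [0.3, 1.7, 0.3]
opening: 84.6
t: 7.27
tool_pos: [527.5, 104.8, 348.9]
tcp_rot: [0.732, 0.682, 0.0, 0.0]
ft_force: [-0.7, -0.3, -0.1]
opening: 85.2
t 7.27 tcp [527.5 104.8 348.9] bin [-49.9  48.6] tilt [ 0.001 -0.    -1.   ] F [-0.7 -0.3 -0.1] op 85.2
need shift [141.4  -1.2   3.9] turn deg -0.02
flap 0.01 [-0.04  0.07] 551
```

View pics/side9.png

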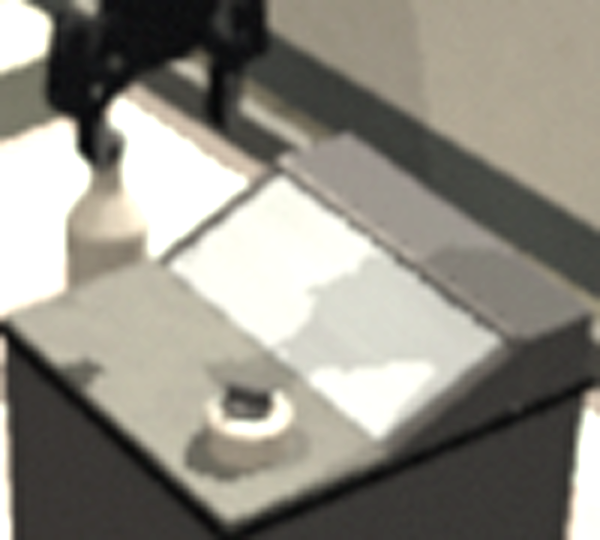

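The flap is shut at (330,300), the ledge is clear except for the timer at (248,415), and the plug is gone. I move the arm aside so the top camera can check, then hand in.

```bash
python3 -m pendant '20 -20 0 0 85; 40 -45 0 0 85; 65 -70 0 0 85; 90 -95 0 0 85; 115 -120 0 0 85; 140 -145 0 0 85; 160 -165 0 0 85; 170 -175 0 0 85; 170 -175 0 0 85; 170 -175 0 0 85'
python3 - <<'E'
from h import *
need(-51,190,345)
d=ctrl.snapshot("side");flapang(d)
e=ctrl.snapshot("top"); cv2.imwrite("pics/topA.png",cv2.convertScaleAbs(e["image"],alpha=1.4)); 
W=cloud(e);p,P,X,Y,inl=fitbin(W,e); print(p)
obj=(P[:,2]>208)&(X<-5)&(X>-115)
for nm,m in(("timer",obj&(Y<0)),("left half",obj&(Y>0))):
    print(nm,m.sum(), (X[m].min(),X[m].max(),Y[m].min(),Y[m].max()) if m.any() else "")
a=load("top0.npz")["image"].astype(int); df=(abs(a-e["image"]).max(-1)>45).astype(np.uint8)
k,l,st,ce=cv2.connectedComponentsWithStats(df); print([(s[:5].tolist()) for s in st[1:] if s[4]>15])
E
```

```text
t: 8.15
tool_pos: [364.4, 286.9, 345.5]
tcp_rot: [0.731, 0.683, -0.001, 0.0]
ft_force: [0.1, -0.0, -0.2]
opening: 85.0
t 8.15 tcp [364.4 286.9 345.5] bin [-225.3  218.9] tilt [-0.002 -0.002 -1.   ] F [ 0.1 -0.  -0.2] op 85.0
need shift [-29.2 174.3   0.3] turn deg 0.09
flap 0.01 [-0.04  0.06] 545
[ 5.73777820e+02  5.32622548e+01 -6.91773456e-02  2.76740654e-01]
timer 277 (np.float64(-92.43106454005934), np.float64(-41.87225049445864), np.float64(-100.41971770439245), np.float64(-49.7936590237926))
left half 0 
[[230, 168, 15, 15, 157], [10, 199, 233, 185, 22898], [263, 329, 10, 2, 16], [4, 333, 6, 51, 102], [88, 348, 42, 36, 778], [298, 354, 8, 15, 56]]
```

View pics/topA.png

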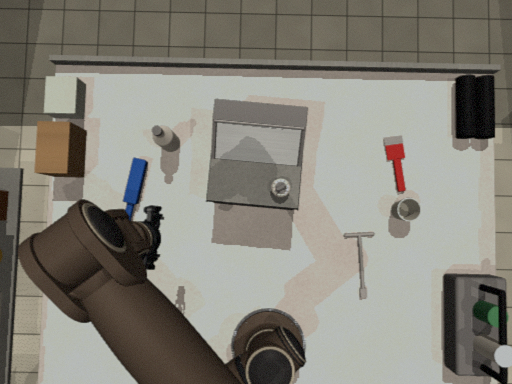

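The top view shows the ledge with only the timer at (280,187), in the same place as before to within 0.3 mm, and the flap shut. The bottle, brush, key, cup and scraper are where they were. The only scene change besides the arm is the missing plug at (237,175).

```bash
python3 -c "
from cell import ctrl
print(ctrl.job_done()); s=ctrl.sense(); print(s['t'],s['ft_force'])"
```

```text
the job is handed in; nothing more can be done
None
the job is handed in; nothing more can be done
```

The plug is in the bin, the flap is shut, and I handed the job in at about 8.2 s of the 32 s allowed. I held the gripper fully open the whole time, so the plug was never pinched or lifted. The front finger slid along the flap and opened it. Without closing, the rear finger then pushed the plug over the sill.

**During the push:** the flap was open about 0.43 rad when the plug's middle reached the sill. The plug had dropped by about 0.67 rad, and I opened the flap to about 0.80 rad to make sure it could fall clear. The most force I read at the wrist between moves was about 8 N.

**After drawing back:**
- **Flap:** it reads 0.01 rad, the same as at the start, so it is shut.
- **Plug:** it is no longer on the ledge, and it did not show on the open flap. I couldn't see it inside the bin, so that it fell in is inferred.
- **Timer:** it is where it was, to within about 0.3 mm.
- **Bystanders:** the cleaner, cup, key and scraper look unchanged. The brush's visible part does too, but the arm hid its lower end in the last top view.

No final check failed or disagreed. Two measurements did differ along the way. The side camera put the sill about 3 mm away from where the top camera did. The flap was also slightly less open than I expected for the finger's position, so I pushed a few millimetres further.

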